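Stand the washed cutting boards in the stepped slots of the board rack

TASK

Take the two washed cutting boards out of the peg crate and stand them in the two free slots of the board rack, each let down until it sits fully home in the step of the slot that is cut for its thickness. The rack's comb stand lies loosely, somewhat off-centre, in its drip tray, so feel for the grooves and let the boards in gently without forcing them, let go, and leave the other things where they are.

Things in the scene. Friction and masses are not known exactly. Their poses are not given: they have to be found in the camera images.
- tray: Board rack: fixed steel drip tray, 220 x 284 mm, 20 high. Origin: centre of underside; x along the slots, y across. In it a blue plastic stand of two combs, 14 thick, at x = -55 and +55, tops at z = 70 mm, lies 0 to 8 mm off-centre along y (unknown; slides only above about 25 N). 3 slots at pitch 95; the one at y = -95 holds a wooden block 38 thick, top at z = 148.
- slot_a (a point): Nominal middle of the free end slot (stand centred), tray y = +95 mm, z = 10 mm; axes as tray. Every slot has vertical walls narrowing in two steps, heights from the tray's underside: 40 mm wide from z = 70 to 58, 20.2 wide from 58 to 34, 12.2 wide from 34 to the bottom at 10. The flat steps at 58 and 34 are the stops. The true middle is off by the stand's shift along y.
- slot_b (a point): Nominal middle of the free middle slot (stand centred), tray y = 0, z = 10 mm, axes as tray. Same stepped profile and same shift as slot_a.
- thick_board: White polyethylene cutting board standing on its long edge in the crate, 200 long (x), 18 thick (y), 130 high (z), about 0.43 kg, with a hanging slot 18 x 50 mm at its +x end. Origin: centre of its lower edge face. Home in a slot: lower edge on the step at 34 mm above the tray's underside (24 mm above the slot point), upright, either way round lengthwise.
- thin_board: Like thick_board but 10 mm thick, about 0.24 kg. Origin: centre of its lower edge face. Home in a slot: lower edge on the slot's bottom, 10 mm above the tray's underside (level with the slot point), upright, either way round lengthwise.
- crate: White pierced washing crate, fixed, 270 x 220 mm, sides 46 high, floor 5 thick. Six rows of pegs 60 high at 33 mm pitch across y, pegs at x = -70 and +70. The two boards stand upright along x, in the gaps at y = -66 and +66 (either board in either), loose by 3.5 to 7.5 mm on each side. Origin: centre of underside.
- oil_bottle: Green glass bottle, 66 mm across, 230 high, upright; a bystander. Origin: centre of its foot.
- salad_bowl: Clear bowl, 160 mm across, 70 high; a bystander. Origin: centre of its foot.
- plate: White plate, 170 mm across, 18 high; a bystander. Origin: centre of its foot.
Not all that is in view belongs to the job. Leave any yellow look-alike of the thin_board alone.

How it is judged:
By the outcome, as a careful person would: the job done as asked, in the order asked, and still so for the second after the job is handed in, with the robot touching nothing.
It also fails if it takes over 72 s, if anything falls off the work surface, if the arm or the gripper's body presses on something with over 40 N, if the wrist force passes 120 N, or if a joint passes its speed limit or range.

ROBOT

A 6-joint arm with a two-finger parallel gripper is mounted at the origin on the work surface. World frame = base frame: x ahead of the robot, y to its left, z up, the work surface at z = 0. Lengths are in m, angles in rad, forces in N, time in s.
With the tool pointing down it reaches from about 0.35 to 0.975 m from the base axis. Payload 4.9 kg.
Tool frame: the origin (TCP) lies at the very end of the fingers, on their centre line; the grasp point (between the pads) lies 19 mm behind it (manip.hold_point_z is the distance from the TCP to the grasp point, in m); z points along the fingers, x is the direction in which the jaws open and shut, and the axes are right-handed (so a half turn about z gives the same grasp; the last joint's range is limited). The gripper opens to 85 mm and grips with 20 to 120 N. Pads are 22 mm wide; open, the fingers measure 114 mm over their backs; the gripper's body (76 mm by 85 mm) begins 54 mm behind the grasp point. The pads swing forward as they close: fully open they stand 13 mm farther back than shut.
Start: joints at [1.195, 0.053, 1.613, -0, 1.476, -0.119], TCP at [0.159, 0.604, 0.231] pointing down, gripper open.
Joint ranges: [-3.01, 3.01], [-1.01, 2.22], [0.06, 2.58], [-1.02, 4.17], [0.09, 2.62], [-3.14, 3.14]. Speed limits (rad/s): [2.57, 2.57, 3.14, 3.14, 3.14, 3.14].

INTERFACE

Orientations are given as a unit quaternion [w, x, y, z].
In Python, from plant import manip gives the robot as it stands.
- The arm moves only by the shell command python3 -m handwheel 'ROWS' [OPENING]. ROWS is JSON, a list of rows, each an object of numbers: "dx", "dy", "dz": the shift along the tool's x, y, z in m; "ax", "ay", "az": the turn, a rotation vector about the tool's x, y, z in rad. In form: [{"dx": .., "dy": .., "dz": .., "ax": .., "ay": .., "az": ..}, ...]. A call has 1 to 5 rows; each row is the pose to reach, as a shift and turn from the pose commanded when the call began, along the tool's axes at that moment; what a row does not reach only later rows make up. A row lasts 1/8 s, in which the tool goes at most 62.5 mm and 10.7 degrees, less where a joint would pass 70% of its speed; a pose out of reach is approached as far as the arm can. A call with a gripper value outside its range is refused whole. OPENING is the closure in counts, from 0 (fully open) to 255 (shut), set as the call begins (- or left out, the last holds). The fingers move at their own pace and stop on an object; the grip force is fixed at half the most. Time passes only in rows, so rows that repeat a pose let the fingers close. It gives the time, the measured TCP pose, the force and the opening at its end, in the units of the state.
- manip.state(): the state, without advancing time (a new reading comes with each control period).
- manip.grab_frame(name): name is "scene" or "top" or "wrist"; returns a dict with "image" (480x640x3 uint8, blue, green, red), "z_map" (480x640 float32, m along the optical axis (not along the pixel's ray), 0 where there is no reading), "K" (3x3 intrinsics, pixels), "k1" (the pictures are not rectified: a ray, as slopes to the right and down, at radius r is drawn at 1 + k1 r^2 times it, then the intrinsics apply), "xyz" and "rotation" of the camera in the world. Camera axes: x right, y up, looking along -z (the intrinsics and any distortion apply to the point x, -y, -z); pixel columns grow to the right and rows downward; lengths in m; the calibration is good to about 2 mm. A picture is of the moment at which its call begins.
- manip.job_done(): hands the job in, once; it reports no verdict.
The state is a dict: "time": time; "joint_pos": joint angles; "joint_vel": joint speeds; "joint_efforts": joint torques, N m; "tool_pos": TCP position; "tool_rot": TCP orientation; "contact_force": force on the tool from outside, world axes, zero at the start; "ft_torque": the same for the moment, N m; "gripper_width": opening from 0.0 (shut) to 1.0 (fully open).
Only numpy, scipy, OpenCV 4.12 (cv2) and the standard library are available. Lean on these libraries where they do the work, as an engineer would, in place of code of your own. Each camera call takes 0.05 s, during which the arm holds its last target.

## Working session

There is one attempt and no reset: what is moved stays moved. The work goes in short steps, Python scripts to look and compute and a shell command to move; the robot and the scene stay as the last step left them, time stands still between calls to the robot, and variables do not carry over. Pictures are saved under pics/ and viewed, and the job is handed in when it is done.

```bash
ls; mkdir -p pics; cat > h.py <<'E'
import numpy as np, cv2
from plant import manip
def save(name,fn):
    f=manip.grab_frame(name); cv2.imwrite('pics/'+fn+'.png',f['image']); np.savez('pics/'+fn+'.npz',**{k:np.array(v) for k,v in f.items()}); return f
def load(fn): return dict(np.load('pics/'+fn+'.npz'))
def rays(f,uv):
    K=np.array(f['K']);uv=np.atleast_2d(np.array(uv,float))
    d=np.stack([(uv[:,0]-K[0,2])/K[0,0],(uv[:,1]-K[1,2])/K[1,1]],1)
    u=d.copy()
    for _ in range(20): u=d/(1+float(f['k1'])*(u**2).sum(1,keepdims=True))
    return np.stack([u[:,0],-u[:,1],-np.ones(len(u))],1)
def onplane(f,uv,z):
    r=rays(f,uv)@np.array(f['rotation']).T; o=np.array(f['xyz']); t=(z-o[2])/r[:,2]
    return o+r*t[:,None]
def withz(f,uv):
    uv=np.atleast_2d(uv).astype(int); z=f['z_map'][uv[:,1],uv[:,0]]
    return np.array(f['xyz'])+(rays(f,uv)*z[:,None])@np.array(f['rotation']).T
def proj(f,P):
    c=(np.atleast_2d(P)-np.array(f['xyz']))@np.array(f['rotation']); s=np.stack([c[:,0]/-c[:,2],-c[:,1]/-c[:,2]],1)
    s=s*(1+float(f['k1'])*(s**2).sum(1,keepdims=True)); K=np.array(f['K'])
    return s*[K[0,0],K[1,1]]+[K[0,2],K[1,2]]
E
python3 - <<'E'
from h import *
print(manip.state(), manip.hold_point_z)
for n in ('scene','top','wrist'):
    f=save(n,n+'0'); print(n,f['K'],f['k1'],f['xyz'],f['rotation'])
E
```

```text
pics
{'time': 0.0, 'joint_pos': array([ 1.19496364e+00,  5.33847005e-02,  1.61427543e+00,  1.34408949e-05,
        1.47598031e+00, -1.18998940e-01]), 'joint_vel': array([ 9.83366977e-04, -3.60990178e-05, -1.59975262e-03, -1.21465376e-03,
        1.91760204e-05, -3.06908314e-07]), 'joint_efforts': array([-2.06482531e-03, -3.93702543e+01, -3.70161581e+01, -4.49162344e-04,
        7.34435191e-03,  1.28414032e-05]), 'tool_pos': array([0.1585322 , 0.60392981, 0.23005684]), 'tool_rot': array([ 5.18904525e-04,  7.91839428e-01,  6.10728477e-01, -8.82693252e-04]), 'contact_force': array([-0.05650209,  0.47045895, -0.16375189]), 'ft_torque': array([-0.03484416,  0.00790279,  0.00062953]), 'gripper_width': 0.999228769974105} 0.0187
scene [[552.76074804   0.         312.51247232]
 [  0.         552.76074804 242.74117974]
 [  0.           0.           1.        ]] -0.024751641496085698 [1.13210659 0.14477586 1.063977  ] [0.50766104 0.15908358 0.23809343 0.81257873]
top [[577.04845906   0.         321.46476482]
 [  0.         577.04845906 245.29597781]
 [  0.           0.           1.        ]] -0.08461026113915954 [ 0.31167007 -0.12767114  1.33043056] [ 0.70579565  0.05411946 -0.05524139 -0.70418178]
wrist [[348.18762619   0.         324.93069814]
 [  0.         348.18762619 240.55515445]
 [  0.           0.           1.        ]] -0.0006635537183908253 [0.07587249 0.62565114 0.37367511] [ 0.7812081  -0.13220589 -0.10048503  0.60177925]
```

```bash
cat >> h.py <<'E'
from scipy.spatial.transform import Rotation as Rt
def _fix(f):
    q=np.array(f['rotation'])
    if q.size==4: f['rotation']=Rt.from_quat(q[[1,2,3,0]]).as_matrix()
    return f
_s,_l=save,load
def save(n,fn): return _fix(_s(n,fn))
def load(fn): return _fix(_l(fn))
E
```

```text
(no output)
```

View pics/top0.png

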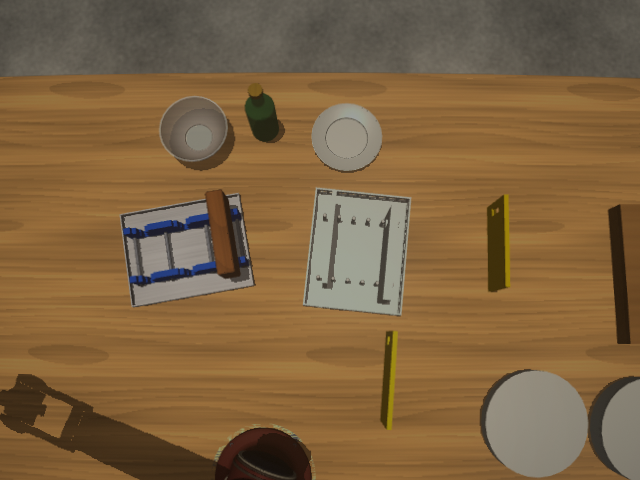

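View pics/scene0.png

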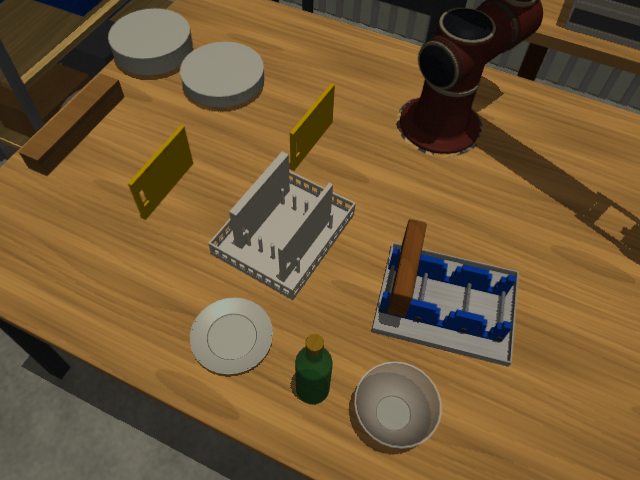

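View pics/wrist0.png

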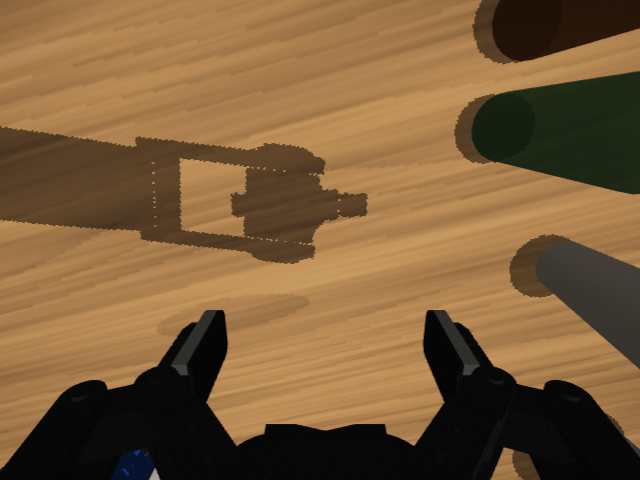

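```bash
python3 - <<'E'
from h import *
f=load('top0'); im=f['image']
cv2.imwrite('pics/c1.png',cv2.resize(im[175:325,290:430],None,fx=4,fy=4,interpolation=cv2.INTER_CUBIC))
cv2.imwrite('pics/c2.png',cv2.resize(im[180:315,110:265],None,fx=4,fy=4,interpolation=cv2.INTER_CUBIC))
hsv=cv2.cvtColor(im,cv2.COLOR_BGR2HSV)
# points via depth
V,U=np.mgrid[150:340,90:430]; uv=np.stack([U.ravel(),V.ravel()],1)
P=withz(f,uv); np.save('pics/P0.npy',np.c_[uv,P])
m=(P[:,2]>0.115)&(P[:,2]<.18)
lab=m.reshape(U.shape).astype(np.uint8)
n,l,s,c=cv2.connectedComponentsWithStats(lab)
for i in range(1,n):
    if s[i,4]<15: continue
    q=P[(l==i).ravel()]
    r=cv2.minAreaRect((q[:,:2]*1000).astype(np.float32))
    print(s[i]+[90,150,0,0,0],r,np.percentile(q[:,2],[5,50,95]).round(4))
f1=f
E
```

```text
[ 205  189   32   88 1696] ((526.1636962890625, 84.95954895019531), (181.98178100585938, 39.148311614990234), 10.519341468811035) [0.1309 0.1468 0.1508]
[323 190  14  94 446] ((518.3734741210938, -145.9545440673828), (9.963929176330566, 199.8479766845703), 84.0451431274414) [0.1306 0.1341 0.1378]
[382 206  18  95 903] ((484.45458984375, -275.232177734375), (18.956756591796875, 201.3045654296875), 84.0843505859375) [0.1235 0.1342 0.1378]
[392 331   6   9  50] ((312.00531005859375, -281.0107421875), (10.043619155883789, 16.496402740478516), 88.64346313476562) [0.1207 0.1285 0.1329]
```

View pics/c1.png

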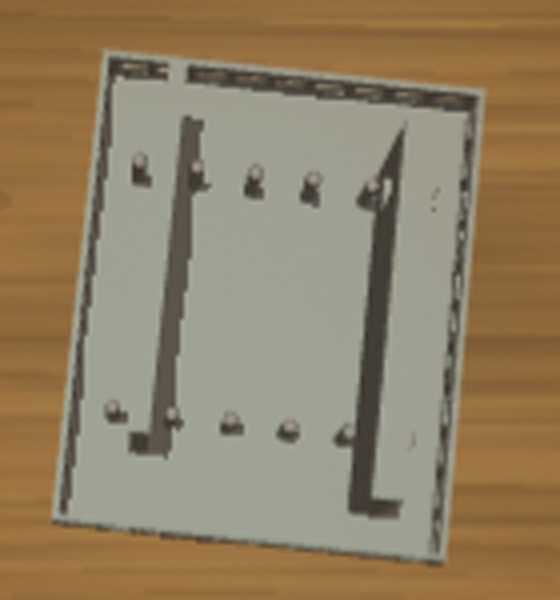

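View pics/c2.png

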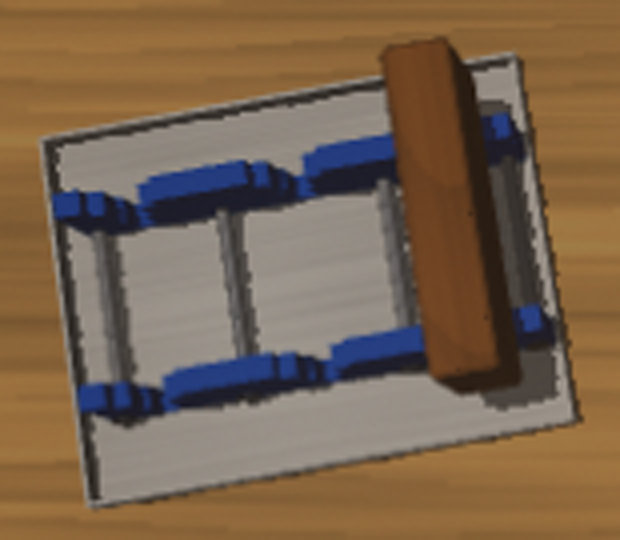

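```bash
python3 - <<'E'
from h import *
f=load('top0'); im=f['image']
D=np.load('pics/P0.npy'); uv=D[:,:2].astype(int); P=D[:,2:]
b=im[uv[:,1],uv[:,0]].astype(int)
blue=(b[:,0]>b[:,2]+40)
for lo,hi in((.066,.075),(.053,.0625),(.03,.039)):
    m=blue&(P[:,2]>lo)&(P[:,2]<hi)
    lab=m.reshape(190,340).astype(np.uint8)
    n,l,s,c=cv2.connectedComponentsWithStats(lab)
    for i in range(1,n):
        if s[i,4]<8: continue
        q=P[(l==i).ravel()]; print(lo,s[i,:5]+[90,150,0,0,0],cv2.minAreaRect((q[:,:2]*1000).astype(np.float32)))
# tray outline: everything with 0.008<z, in region
m=(P[:,2]>0.008)&(uv[:,0]<280)&(P[:,2]<.03)
q=P[m]; print(cv2.minAreaRect((q[:,:2]*1000).astype(np.float32)))
m=(P[:,2]>0.003)&(uv[:,0]>290)&(uv[:,1]<325)&(P[:,2]<.06)
q=P[m]; print(cv2.minAreaRect((q[:,:2]*1000).astype(np.float32)))
hist=np.histogram(P[(uv[:,0]<280),2],np.arange(-.01,.16,.005)); print(hist)
print(onplane(f,[[122,214],[240,195],[254,285],[133,306]],.02).round(4))
E
```

```text
0.066 [233 208   5   7  22] ((585.1696166992188, 64.10831451416016), (13.70096492767334, 7.570284843444824), 14.319456100463867)
0.066 [189 214  19   9 100] ((570.501953125, 146.56765747070312), (14.509814262390137, 40.794673919677734), 10.513198852539062)
0.066 [147 220  25  11 148] ((553.9583740234375, 234.56887817382812), (15.410432815551758, 55.465755462646484), 9.668280601501465)
0.066 [123 228   7   7  34] ((540.516845703125, 307.909423828125), (13.719931602478027, 17.07465362548828), 14.025700569152832)
0.066 [240 256   5   7  27] ((477.2635803222656, 45.71469497680664), (13.403042793273926, 9.07729434967041), 0.7999638319015503)
0.066 [195 262  21   9 114] ((461.92791748046875, 127.59793853759766), (13.995062828063965, 43.98808288574219), 9.570242881774902)
0.066 [153 268  26  11 135] ((445.18402099609375, 215.07264709472656), (13.827352523803711, 56.72380065917969), 11.214288711547852)
0.066 [130 276   7   7  35] ((432.0213317871094, 287.1641845703125), (14.578506469726562, 13.347153663635254), 88.7893295288086)
0.053 [186 218   4   7  18] ((565.7977905273438, 173.5641021728
[... 1280 characters left out ...]
412109375), 0.25662240386009216)
(array([ 1251, 13616, 13654,  1781,   352,   627,   687,   264,   141,
         117,    87,    84,   128,   199,   148,   529,   361,    30,
          21,    31,    28,    29,    26,    25,    34,    28,    32,
          23,    33,    34,   303,  1070,   172]), array([-0.01 , -0.005,  0.   ,  0.005,  0.01 ,  0.015,  0.02 ,  0.025,
        0.03 ,  0.035,  0.04 ,  0.045,  0.05 ,  0.055,  0.06 ,  0.065,
        0.07 ,  0.075,  0.08 ,  0.085,  0.09 ,  0.095,  0.1  ,  0.105,
        0.11 ,  0.115,  0.12 ,  0.125,  0.13 ,  0.135,  0.14 ,  0.145,
        0.15 ,  0.155]))
[[0.5892 0.3377 0.02  ]
 [0.6346 0.0609 0.02  ]
 [0.4243 0.0239 0.02  ]
 [0.3749 0.3004 0.02  ]]
```

Top view: white boards stand in the crate. The thin one is at about (331,245), 10 mm wide by depth, and the thick one is at about (390,253), 19 mm wide. Possible mix-ups for thin_board are the yellow boards at (500,243) and (391,380), and the thick white board at (390,253). I choose the white board at (331,245); the crop c1 confirms it is white and stands in the crate gap. The rack is at (188,250), with the block in its right-hand slot.

```bash
cat >> h.py <<'E'
def st():
    s=manip.state(); q=s['tool_rot']; R=Rt.from_quat(q[[1,2,3,0]]).as_matrix()
    return s,R
def go(x,y,z,thdeg):
    s,R=st(); d=np.array([x,y,z])-s['tool_pos']; t=R.T@d
    c,sn=np.cos(np.radians(thdeg)),np.sin(np.radians(thdeg))
    Rd=np.array([[c,sn,0],[sn,-c,0],[0,0,-1]])
    print('shift',t.round(4),'turn',Rt.from_matrix(R.T@Rd).as_rotvec().round(4),'dist',np.linalg.norm(d).round(3),'t',s['time'])
E
python3 - <<'E'
from h import *
go(.5184,-.146,.23,84.05)
E
```

```text
shift [-0.634   0.5386  0.0012] turn [-0.0003  0.0016 -0.153 ] dist 0.832 t 0.15
```

```bash
python3 -m handwheel '[{"dx":-0.634,"dy":0.5385,"dz":0.001,"az":-0.153},{"dx":-0.634,"dy":0.5385,"dz":0.001,"az":-0.153},{"dx":-0.634,"dy":0.5385,"dz":0.001,"az":-0.153},{"dx":-0.634,"dy":0.5385,"dz":0.001,"az":-0.153},{"dx":-0.634,"dy":0.5385,"dz":0.001,"az":-0.153}]' 0
python3 -c "
from h import *
go(.5184,-.146,.23,84.05)"
```

```text
shift [-0.634   0.5386  0.0012] turn [-0.0003  0.0016 -0.153 ] dist 0.832 t 0.15invalid input at $[0]: expected keys dx, dy, dz, ax, ay, az
```

All six keys are required.

```bash
python3 -m handwheel '[{"dx":-0.634,"dy":0.5385,"dz":0.001,"ax":0,"ay":0,"az":-0.153},{"dx":-0.634,"dy":0.5385,"dz":0.001,"ax":0,"ay":0,"az":-0.153},{"dx":-0.634,"dy":0.5385,"dz":0.001,"ax":0,"ay":0,"az":-0.153},{"dx":-0.634,"dy":0.5385,"dz":0.001,"ax":0,"ay":0,"az":-0.153},{"dx":-0.634,"dy":0.5385,"dz":0.001,"ax":0,"ay":0,"az":-0.153}]' 0
python3 -c "
from h import *
go(.5184,-.146,.23,84.05)"
```

```text
time: 0.78
tool_pos: [0.2942, 0.3209, 0.2307]
tool_rot: [0.0, 0.743, 0.67, 0.0]
contact_force: [1.1, -0.1, 0.4]
gripper_width: 0.995
shift [-0.4414  0.271   0.0008] turn [0.0004 0.0001 0.0008] dist 0.518 t 0.775
```

```bash
python3 -m handwheel '[{"dx":-0.441,"dy":0.271,"dz":0,"ax":0,"ay":0,"az":0},{"dx":-0.441,"dy":0.271,"dz":0,"ax":0,"ay":0,"az":0},{"dx":-0.441,"dy":0.271,"dz":0,"ax":0,"ay":0,"az":0},{"dx":-0.441,"dy":0.271,"dz":0,"ax":0,"ay":0,"az":0},{"dx":-0.441,"dy":0.271,"dz":0,"ax":0,"ay":0,"az":0}]' 0
python3 -m handwheel '[{"dx":-0.176,"dy":0.108,"dz":0,"ax":0,"ay":0,"az":0},{"dx":-0.176,"dy":0.108,"dz":0,"ax":0,"ay":0,"az":0},{"dx":-0.176,"dy":0.108,"dz":0,"ax":0,"ay":0,"az":0},{"dx":-0.176,"dy":0.108,"dz":0,"ax":0,"ay":0,"az":0},{"dx":-0.176,"dy":0.108,"dz":0,"ax":0,"ay":0,"az":0}]' 0
python3 -c "
from h import *
go(.5184,-.146,.23,84.05);save('wrist','w1')"
```

```text
time: 1.4
tool_pos: [0.4294, 0.039, 0.2309]
tool_rot: [0.0, 0.743, 0.669, 0.0]
contact_force: [-0.1, 0.9, -0.3]
gripper_width: 0.998
time: 2.02
tool_pos: [0.5181, -0.1457, 0.2303]
tool_rot: [-0.001, 0.743, 0.669, -0.0]
contact_force: [-0.5, -0.4, -0.8]
gripper_width: 1.002
shift [-0.0003  0.0004  0.0003] turn [-0.0015 -0.0009 -0.0014] dist 0.001 t 2.025
```

View pics/w1.png

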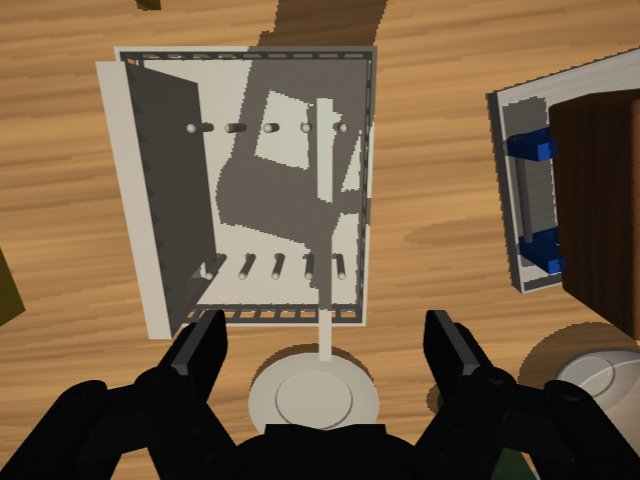

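The wrist view shows the thin board edge at column 325, midway between the fingers at about (205,330) and (445,330). I'll descend and grip.

```bash
python3 -m handwheel '[{"dx":0,"dy":0,"dz":0.05,"ax":0,"ay":0,"az":0},{"dx":0,"dy":0,"dz":0.1,"ax":0,"ay":0,"az":0},{"dx":0,"dy":0,"dz":0.142,"ax":0,"ay":0,"az":0},{"dx":0,"dy":0,"dz":0.142,"ax":0,"ay":0,"az":0}]' 0
python3 -m handwheel '[{"dx":0,"dy":0,"dz":0,"ax":0,"ay":0,"az":0},{"dx":0,"dy":0,"dz":0,"ax":0,"ay":0,"az":0},{"dx":0,"dy":0,"dz":0,"ax":0,"ay":0,"az":0},{"dx":0,"dy":0,"dz":0,"ax":0,"ay":0,"az":0},{"dx":0,"dy":0,"dz":0,"ax":0,"ay":0,"az":0}]' 255
python3 -m handwheel '[{"dx":0,"dy":0,"dz":0,"ax":0,"ay":0,"az":0},{"dx":0,"dy":0,"dz":0,"ax":0,"ay":0,"az":0}]' 255

```

```text
time: 2.58
tool_pos: [0.5148, -0.1421, 0.0851]
tool_rot: [-0.004, 0.742, 0.67, -0.002]
contact_force: [-0.3, 0.3, 0.2]
gripper_width: 1.002
time: 3.2
tool_pos: [0.5188, -0.1457, 0.0899]
tool_rot: [0.001, 0.743, 0.669, 0.0]
contact_force: [-0.4, 0.0, 4.0]
gripper_width: 0.107
time: 3.45
tool_pos: [0.5188, -0.1457, 0.0899]
tool_rot: [0.001, 0.743, 0.669, 0.0]
contact_force: [-0.7, -0.3, 5.5]
gripper_width: 0.106
```

```bash
python3 -m handwheel '[{"dx":0,"dy":0,"dz":-0.03,"ax":0,"ay":0,"az":0},{"dx":0,"dy":0,"dz":-0.08,"ax":0,"ay":0,"az":0},{"dx":0,"dy":0,"dz":-0.13,"ax":0,"ay":0,"az":0},{"dx":0,"dy":0,"dz":-0.18,"ax":0,"ay":0,"az":0},{"dx":0,"dy":0,"dz":-0.18,"ax":0,"ay":0,"az":0}]' 255
python3 -c "
from h import *
save('wrist','w2');save('scene','s2');go(.4909,.2721,.29,100.45)"
```

```text
time: 4.08
tool_pos: [0.5201, -0.146, 0.2733]
tool_rot: [0.004, 0.743, 0.669, 0.002]
contact_force: [0.6, -0.4, -2.2]
gripper_width: 0.109
shift [ 0.4121 -0.0699 -0.0223] turn [-0.002  -0.0011 -0.2862] dist 0.419 t 4.175
```

View pics/s2.png

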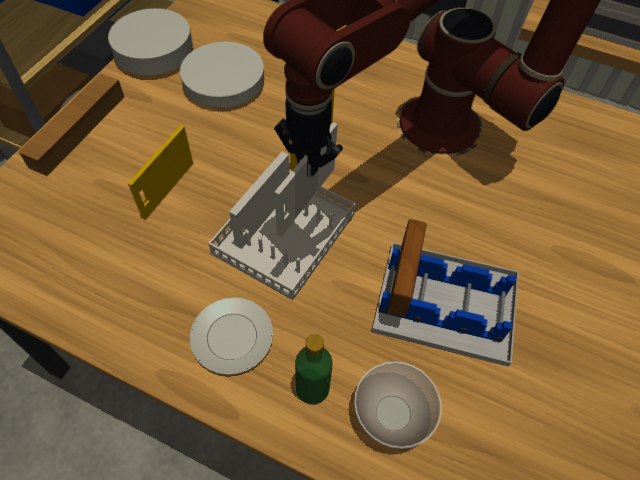

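View pics/w2.png

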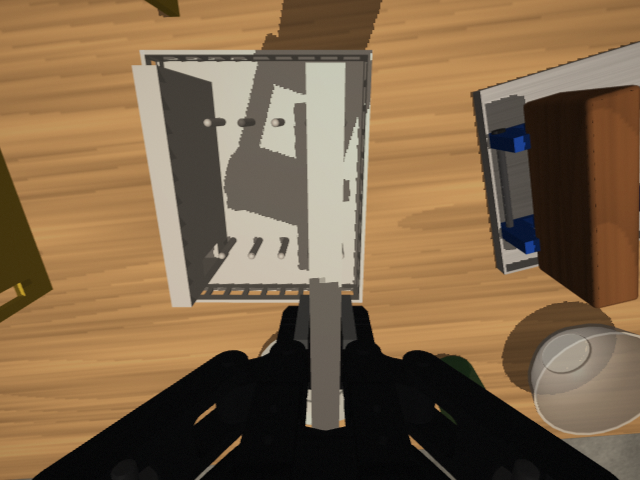

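```bash
python3 -m handwheel '[{"dx":0.05,"dy":-0.01,"dz":-0.022,"ax":0,"ay":0,"az":-0.1},{"dx":0.412,"dy":-0.07,"dz":-0.022,"ax":0,"ay":0,"az":-0.286},{"dx":0.412,"dy":-0.07,"dz":-0.022,"ax":0,"ay":0,"az":-0.286},{"dx":0.412,"dy":-0.07,"dz":-0.022,"ax":0,"ay":0,"az":-0.286},{"dx":0.412,"dy":-0.07,"dz":-0.022,"ax":0,"ay":0,"az":-0.286}]' 255
python3 -c "
from h import *
go(.4909,.2721,.29,100.45)"
```

```text
time: 4.8
tool_pos: [0.4965, 0.1567, 0.2868]
tool_rot: [-0.002, 0.64, 0.768, -0.002]
contact_force: [-0.2, -0.3, -2.0]
gripper_width: 0.104
shift [ 0.1145  0.0153 -0.0032] turn [-0.0059 -0.0001 -0.0004] dist 0.116 t 4.8
```

```bash
python3 -m handwheel '[{"dx":0.1145,"dy":0.0153,"dz":0,"ax":0,"ay":0,"az":0},{"dx":0.1145,"dy":0.0153,"dz":0,"ax":0,"ay":0,"az":0},{"dx":0.1145,"dy":0.0153,"dz":0,"ax":0,"ay":0,"az":0},{"dx":0.1145,"dy":0.0153,"dz":0,"ax":0,"ay":0,"az":0}]' 255
python3 -c "
from h import *
go(.4909,.2721,.29,100.45);save('top','t3');save('wrist','w3');save('scene','s3'); print(manip.state()['contact_force'])"
```

```text
time: 5.3
tool_pos: [0.4916, 0.2699, 0.2877]
tool_rot: [-0.001, 0.64, 0.769, -0.002]
contact_force: [0.2, 0.3, -2.9]
gripper_width: 0.11
shift [ 0.0023 -0.0003 -0.0023] turn [-0.0052  0.0015  0.0003] dist 0.003 t 5.3
[ 0.95635899 -0.56005388 -3.41231536]
```

View pics/w3.png

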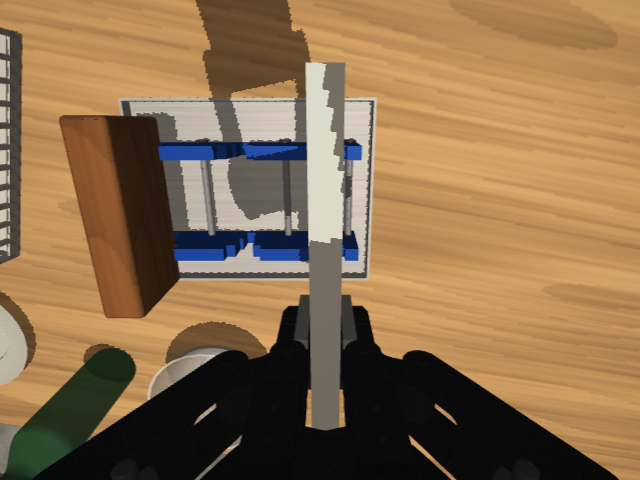

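View pics/s3.png

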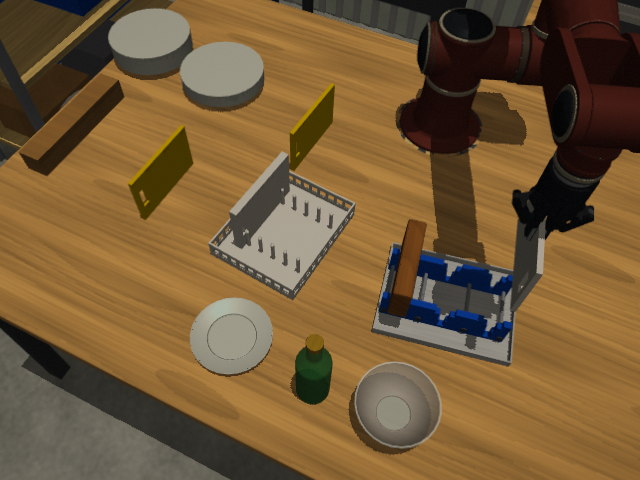

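View pics/t3.png

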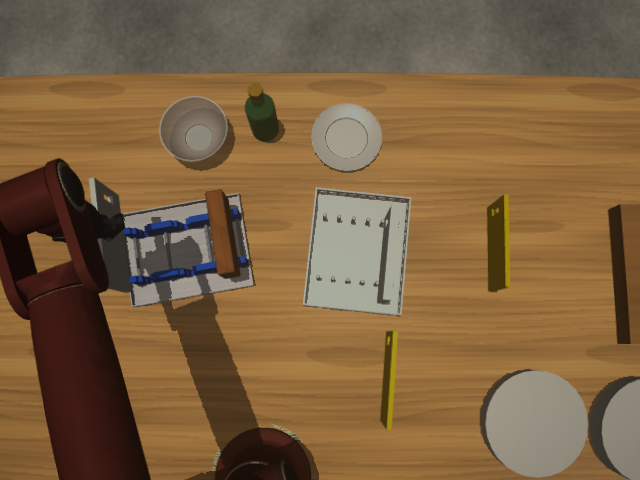

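```bash
cat > comb.py <<'E'
from h import *
import sys
def comb(fn,th=10.45,rng=None):
    f=load(fn); im=f['image'].astype(int); V,U=np.mgrid[0:480,0:640]; uv=np.stack([U.ravel(),V.ravel()],1)
    P=withz(f,uv); z=f['z_map'].ravel(); b=im.reshape(-1,3)
    blue=(b[:,0]>b[:,2]+40)&(b[:,0]>1.8*b[:,2])&(z>0)
    c,s=np.cos(np.radians(th)),np.sin(np.radians(th))
    Q=np.c_[P[:,0]*c+P[:,1]*s,-P[:,0]*s+P[:,1]*c,P[:,2]]  # rack axes (about world origin)
    for lo,hi in((.065,.076),(.054,.062),(.03,.038)):
        m=blue&(Q[:,2]>lo)&(Q[:,2]<hi)
        lab=m.reshape(480,640).astype(np.uint8); n,l,st_,cc=cv2.connectedComponentsWithStats(lab)
        for i in range(1,n):
            if st_[i,4]<12: continue
            q=Q[(l==i).ravel()]; a=q.min(0);e=q.max(0)
            print(lo,cc[i].round(),'x',(a[0]*1e3).round(1),(e[0]*1e3).round(1),'y',(np.percentile(q[:,1],[0,2,98,100])*1e3).round(1),'z',(np.median(q[:,2])*1e3).round(1),len(q))
    return f,Q,blue
if __name__=='__main__': comb(sys.argv[1])
E
echo top;python3 comb.py top0; echo w3;python3 comb.py w3; python3 - <<'E'
from h import *
f=load('w3');print(f['xyz'])
# held board top
V,U=np.mgrid[60:430:30,295:356]; 
for r in range(70,420,50):
    u=np.stack([np.arange(290,360),np.full(70,r)],1); P=withz(f,u); g=(P[:,2]>.2)
    if g.any(): print(r,u[g][[0,-1],0],P[g][0].round(4),P[g][-1].round(4))
E
```

```text
top
0.065 [235. 211.] x 580.2 594.0 y [-47.1 -47.1 -39.3 -39. ] z 69.1 23
0.065 [198. 218.] x 580.4 594.9 y [20.3 20.6 60.6 61.1] z 69.5 107
0.065 [159. 225.] x 579.3 595.1 y [102.5 103.6 157.3 158. ] z 69.0 148
0.065 [126. 231.] x 580.2 594.1 y [196.4 196.9 212.7 213.4] z 69.5 38
0.065 [242. 259.] x 470.3 483.9 y [-47.2 -47.  -37.6 -37.2] z 69.7 28
0.065 [205. 266.] x 470.2 484.3 y [19.7 20.5 62.1 63.7] z 69.2 120
0.065 [166. 273.] x 469.9 483.9 y [102.4 103.6 157.3 159.2] z 69.6 147
0.065 [133. 279.] x 470.8 484.6 y [196.9 197.8 211.8 212.5] z 69.4 39
0.054 [187. 221.] x 580.6 594.1 y [64.2 64.3 71.7 71.7] z 57.2 16
0.054 [175. 223.] x 581.0 592.9 y [ 93.3  93.4 100.5 100.5] z 57.7 16
0.054 [146. 229.] x 580.1 592.5 y [161.5 161.6 167.  167.2] z 57.9 13
0.054 [133. 230.] x 581.8 594.6 y [187.5 187.7 197.  197.3] z 56.6 22
0.054 [194. 269.] x 470.0 483.3 y [66.1 66.3 72.  72.1] z 57.4 16
0.054 [181. 271.] x 470.1 483.9 y [ 92.6  92.9 102.5 102.9] z 56.6 24
0.054 [152. 277.] x 470.1 483.1 y [160.3 160.7 167.  167.2] z 58.6 17
0.054 [140. 279.] x 471.6 483.8 y [188.3 188.4 196.3 196.4
[... 938 characters left out ...]
0 484.1 y [71.6 71.7 76.  76.2] z 34.5 61
0.03 [217. 239.] x 579.7 593.4 y [-7.  -4.9 75.6 75.7] z 34.2 193
0.03 [278. 238.] x 580.0 585.8 y [ 87.8  88.4 152.9 153.8] z 34.0 126
0.03 [349. 238.] x 580.3 581.4 y [196.9 196.9 210.8 211.2] z 33.8 26
[0.4083879  0.25431087 0.43223086]
70 [305 344] [0.3973 0.2471 0.3355] [0.3957 0.2567 0.337 ]
120 [306 343] [0.409  0.2492 0.3342] [0.4072 0.2588 0.3354]
170 [307 342] [0.4218 0.2516 0.3347] [0.4201 0.2611 0.3345]
220 [308 341] [0.4359 0.2542 0.3349] [0.4343 0.2636 0.3346]
270 [309 354] [0.4514 0.2571 0.3349] [0.4084 0.2543 0.4322]
320 [290 359] [0.4864 0.2539 0.3083] [0.4822 0.2819 0.307 ]
370 [290 359] [0.4812 0.2566 0.3442] [0.4774 0.2774 0.3442]
```

```bash
for i in 1 2; do python3 -m handwheel '[{"dx":0,"dy":0,"dz":0,"ax":0,"ay":0,"az":0}]' 255 >/dev/null; python3 -c "
from h import *
s,R=st();p=s['tool_pos'];print(p.round(4),(-.18138*p[0]+.98341*p[1]).round(4),R[:,2].round(4),s['contact_force'].round(2),s['ft_torque'].round(2));go(.4909,.2721,.29,100.45)"; done
```

```text
[0.4929 0.2694 0.2907] 0.1755 [-2.e-04 -2.e-04 -1.e+00] [-1.35  0.23 -2.94] [ 0.01 -0.02 -0.06]
shift [ 0.003  -0.0015  0.0007] turn [-0.0002  0.0001 -0.0019] dist 0.003 t 5.575
[0.4929 0.2698 0.2911] 0.1759 [ 3.e-04  1.e-04 -1.e+00] [-0.57 -0.23 -2.68] [-0.02  0.03  0.05]
shift [ 0.0026 -0.0015  0.0011] turn [ 0.0003 -0.0001 -0.0013] dist 0.003 t 5.7
```

```bash
python3 -m handwheel '[{"dx":0.0012,"dy":-0.001,"dz":0.03,"ax":0,"ay":0,"az":-0.0016},{"dx":0.0012,"dy":-0.001,"dz":0.07,"ax":0,"ay":0,"az":-0.0016},{"dx":0.0012,"dy":-0.001,"dz":0.11,"ax":0,"ay":0,"az":-0.0016},{"dx":0.0012,"dy":-0.001,"dz":0.13,"ax":0,"ay":0,"az":-0.0016},{"dx":0.0012,"dy":-0.001,"dz":0.13,"ax":0,"ay":0,"az":-0.0016}]' 255
python3 -m handwheel '[{"dx":0,"dy":0,"dz":0,"ax":0,"ay":0,"az":0}]' 255
python3 -c "
from h import *
save('wrist','w4');save('top','t4')
s,R=st();p=s['tool_pos'];print(p.round(4),(-.18138*p[0]+.98341*p[1]).round(4),R[:,2].round(4),s['contact_force'].round(2),s['ft_torque'].round(2))
f=load('w4')
for r in range(70,270,50):
    u=np.stack([np.arange(290,360),np.full(70,r)],1); P=withz(f,u); g=(P[:,2]>.12)
    if g.any():
        m=P[g].mean(0); print(r,P[g][[0,-1]].round(4),(-.18138*m[0]+.98341*m[1]).round(4))
"; python3 comb.py w4
```

```text
time: 6.32
tool_pos: [0.4907, 0.2709, 0.1595]
tool_rot: [-0.001, 0.639, 0.769, -0.001]
contact_force: [0.0, 0.6, -2.0]
gripper_width: 0.111
time: 6.45
tool_pos: [0.4927, 0.2718, 0.1631]
tool_rot: [0.001, 0.639, 0.769, 0.001]
contact_force: [0.3, -0.0, -2.2]
gripper_width: 0.111
[0.4929 0.2719 0.1635] 0.178 [ 0.0038  0.0015 -1.    ] [-0.32 -0.78 -2.51] [ 0.04 -0.03 -0.  ]
70 [[0.3976 0.249  0.2078]
 [0.3959 0.2588 0.2091]] 0.1778
120 [[0.4094 0.2513 0.2085]
 [0.4077 0.261  0.2075]] 0.1778
170 [[0.4222 0.2537 0.2095]
 [0.4207 0.2633 0.2077]] 0.1777
220 [[0.4365 0.2564 0.2087]
 [0.4347 0.2658 0.2087]] 0.1777
0.065 [111. 165.] x 470.3 484.5 y [ 6.1  8.4 62.  62.7] z 70.8 1890
0.065 [253. 165.] x 470.5 484.6 y [101.9 103.2 156.6 157.2] z 70.8 1828
0.065 [364. 165.] x 470.8 484.5 y [196.9 197.1 211.7 212.1] z 70.8 506
0.065 [140. 309.] x 579.7 595.1 y [ 6.4  8.4 61.7 62.6] z 70.6 1431
0.065 [258. 308.] x 579.8 594.8 y [101.8 103.  153.5 156.5] z 70.6 1197
0.065 [362. 304.] x 579.9 592.0 y [198.6 198.7 211.6 211.8] z 70.2 139
0.054 [157. 161.] x 470.3 484.3 y [ 3.7 10.4 72.1 72.4] z 58.5 45
[... 266 characters left out ...]
 209.7] z 58.9 206
0.054 [163. 298.] x 579.4 594.8 y [ 3.5  6.1 71.8 72.3] z 58.5 627
0.054 [252. 296.] x 579.8 594.3 y [ 92.3  93.2 157.8 164.3] z 58.5 498
0.054 [357. 295.] x 580.1 581.5 y [191.7 193.  211.  211.4] z 57.7 83
0.03 [164. 155.] x 470.3 483.9 y [-6.3 -2.5 76.1 76.4] z 33.6 228
0.03 [214. 150.] x 470.5 471.2 y [88.2 88.3 99.  99.3] z 32.2 18
0.03 [247. 150.] x 470.5 470.8 y [108.2 108.5 127.7 128.1] z 31.0 28
0.03 [272. 150.] x 470.6 470.9 y [133.6 133.8 141.7 141.9] z 30.9 14
0.03 [169. 283.] x 579.3 594.7 y [-6.8 -4.5 75.7 76.1] z 34.3 493
0.03 [264. 282.] x 579.7 584.7 y [ 87.8  88.9 161.7 163.4] z 34.0 355
0.03 [353. 282.] x 580.2 581.4 y [192.8 193.5 211.  211.3] z 34.3 87
```

View pics/w4.png

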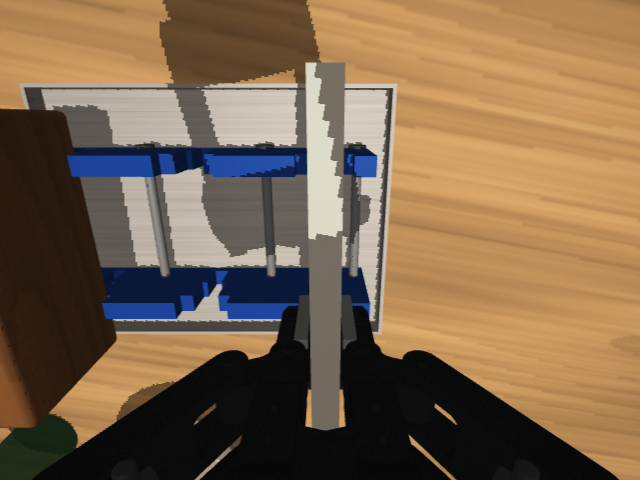

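```bash
for i in 1 2; do python3 -m handwheel '[{"dx":0,"dy":0,"dz":0,"ax":0,"ay":0,"az":0}]' 255 >/dev/null; python3 -c "
from h import *
s,R=st();p=s['tool_pos'];print(p.round(4),(-.18138*p[0]+.98341*p[1]).round(4),R[:,2].round(4),s['contact_force'].round(2),s['ft_torque'].round(2));go(.4909,.2721,.29,100.45)"; done
```

```text
[0.4923 0.2717 0.1626] 0.1779 [ 0.0025  0.001  -1.    ] [ 0.72  0.12 -2.95] [-0.01  0.05 -0.01]
shift [ 0.0007 -0.001  -0.1274] turn [ 0.0026 -0.0005  0.0014] dist 0.127 t 6.675
[0.4918 0.2716 0.1617] 0.1779 [ 1.1e-03  4.0e-04 -1.0e+00] [ 0.44  0.62 -3.4 ] [ 0.03 -0.02  0.01]
shift [ 0.0007 -0.0006 -0.1283] turn [ 0.0012 -0.0002  0.0015] dist 0.128 t 6.8
```

```bash
python3 -m handwheel '[{"dx":-0.0008,"dy":0,"dz":0.006,"ax":0,"ay":0,"az":0},{"dx":-0.0008,"dy":0,"dz":0.014,"ax":0,"ay":0,"az":0},{"dx":-0.0008,"dy":0,"dz":0.022,"ax":0,"ay":0,"az":0},{"dx":-0.0008,"dy":0,"dz":0.03,"ax":0,"ay":0,"az":0},{"dx":-0.0008,"dy":0,"dz":0.034,"ax":0,"ay":0,"az":0}]' 255
python3 -m handwheel '[{"dx":0,"dy":0,"dz":0,"ax":0,"ay":0,"az":0},{"dx":0,"dy":0,"dz":0,"ax":0,"ay":0,"az":0}]' 255
python3 -c "
from h import *
s,R=st();p=s['tool_pos'];print(p.round(4),(-.18138*p[0]+.98341*p[1]).round(4),R[:,2].round(4),s['contact_force'].round(2),s['ft_torque'].round(2));go(.4909,.2721,.29,100.45)"
```

```text
time: 7.42
tool_pos: [0.4912, 0.2705, 0.1258]
tool_rot: [-0.0, 0.639, 0.769, -0.001]
contact_force: [0.2, -0.0, -3.2]
gripper_width: 0.11
time: 7.68
tool_pos: [0.4919, 0.2707, 0.1273]
tool_rot: [0.0, 0.639, 0.769, 0.0]
contact_force: [-0.6, 0.1, -2.9]
gripper_width: 0.109
[0.4919 0.2707 0.1273] 0.177 [ 6.e-04  2.e-04 -1.e+00] [-0.58  0.08 -2.86] [-0.01  0.01  0.  ]
shift [ 0.0015 -0.0006 -0.1627] turn [ 0.0006 -0.0001  0.0014] dist 0.163 t 7.675
```

```bash
python3 -m handwheel '[{"dx":0,"dy":0,"dz":0.003,"ax":0,"ay":0,"az":0},{"dx":0,"dy":0,"dz":0.006,"ax":0,"ay":0,"az":0},{"dx":0,"dy":0,"dz":0.007,"ax":0,"ay":0,"az":0},{"dx":0,"dy":0,"dz":0.008,"ax":0,"ay":0,"az":0}]' 255
python3 -m handwheel '[{"dx":0,"dy":0,"dz":0.001,"ax":0,"ay":0,"az":0},{"dx":0,"dy":0,"dz":0.0015,"ax":0,"ay":0,"az":0}]' 255
python3 -m handwheel '[{"dx":0,"dy":0,"dz":0.001,"ax":0,"ay":0,"az":0},{"dx":0,"dy":0,"dz":0.0015,"ax":0,"ay":0,"az":0}]' 255
```

```text
time: 8.18
tool_pos: [0.4916, 0.2706, 0.1188]
tool_rot: [-0.0, 0.639, 0.769, -0.0]
contact_force: [-0.1, -0.0, -2.7]
gripper_width: 0.112
time: 8.43
tool_pos: [0.4916, 0.2706, 0.1174]
tool_rot: [0.0, 0.639, 0.769, -0.0]
contact_force: [0.7, 0.2, -3.1]
gripper_width: 0.108
time: 8.68
tool_pos: [0.4916, 0.2706, 0.1159]
tool_rot: [-0.0, 0.639, 0.769, -0.0]
contact_force: [-0.4, -0.7, -2.8]
gripper_width: 0.108
```

```bash
for i in 1; do python3 -m handwheel '[{"dx":0,"dy":0,"dz":0.001,"ax":0,"ay":0,"az":0},{"dx":0,"dy":0,"dz":0.002,"ax":0,"ay":0,"az":0}]' 255;python3 -m handwheel '[{"dx":0,"dy":0,"dz":0.001,"ax":0,"ay":0,"az":0},{"dx":0,"dy":0,"dz":0.002,"ax":0,"ay":0,"az":0}]' 255; done
```

```text
time: 8.93
tool_pos: [0.4916, 0.2706, 0.1139]
tool_rot: [0.0, 0.639, 0.769, 0.0]
contact_force: [-0.7, -0.9, -3.2]
gripper_width: 0.112
time: 9.18
tool_pos: [0.4916, 0.2706, 0.1119]
tool_rot: [0.0, 0.639, 0.769, -0.0]
contact_force: [0.5, -0.1, -3.0]
gripper_width: 0.105
```

```bash
python3 -m handwheel '[{"dx":0,"dy":0,"dz":0.002,"ax":0,"ay":0,"az":0},{"dx":0,"dy":0,"dz":0.005,"ax":0,"ay":0,"az":0},{"dx":0,"dy":0,"dz":0.008,"ax":0,"ay":0,"az":0}]' 255
python3 -m handwheel '[{"dx":0,"dy":0,"dz":0.002,"ax":0,"ay":0,"az":0},{"dx":0,"dy":0,"dz":0.004,"ax":0,"ay":0,"az":0},{"dx":0,"dy":0,"dz":0.005,"ax":0,"ay":0,"az":0}]' 255
python3 -m handwheel '[{"dx":0,"dy":0,"dz":0.001,"ax":0,"ay":0,"az":0},{"dx":0,"dy":0,"dz":0.0015,"ax":0,"ay":0,"az":0}]' 255
```

```text
time: 9.55
tool_pos: [0.4915, 0.2706, 0.1036]
tool_rot: [-0.0, 0.639, 0.769, -0.0]
contact_force: [0.3, 0.1, -2.5]
gripper_width: 0.109
time: 9.93
tool_pos: [0.4916, 0.2706, 0.0988]
tool_rot: [-0.0, 0.639, 0.769, -0.0]
contact_force: [-0.7, -0.6, -3.1]
gripper_width: 0.11
time: 10.18
tool_pos: [0.4916, 0.2706, 0.0974]
tool_rot: [0.0, 0.639, 0.769, 0.0]
contact_force: [0.1, 0.4, -3.1]
gripper_width: 0.106
```

```bash
python3 -m handwheel '[{"dx":0,"dy":0,"dz":0.0005,"ax":0,"ay":0,"az":0},{"dx":0,"dy":0,"dz":0.0015,"ax":0,"ay":0,"az":0}]' 255
python3 -m handwheel '[{"dx":0,"dy":0,"dz":0.0005,"ax":0,"ay":0,"az":0},{"dx":0,"dy":0,"dz":0.001,"ax":0,"ay":0,"az":0}]' 255
```

```text
time: 10.42
tool_pos: [0.4917, 0.2707, 0.096]
tool_rot: [0.0, 0.639, 0.769, 0.0]
contact_force: [0.8, 0.6, -2.2]
gripper_width: 0.108
time: 10.68
tool_pos: [0.4916, 0.2706, 0.095]
tool_rot: [-0.0, 0.639, 0.769, -0.0]
contact_force: [-0.4, -0.2, -0.3]
gripper_width: 0.107
```

Contact has just begun, at TCP z = 0.095, where it should be. One more small step.

```bash
python3 -m handwheel '[{"dx":0,"dy":0,"dz":0.0005,"ax":0,"ay":0,"az":0},{"dx":0,"dy":0,"dz":0.0008,"ax":0,"ay":0,"az":0}]' 255
```

```text
time: 10.92
tool_pos: [0.4916, 0.2707, 0.095]
tool_rot: [-0.0, 0.639, 0.769, -0.0]
contact_force: [-3.8, -0.9, 5.6]
gripper_width: 0.113
```

```bash
python3 -m handwheel '[{"dx":0,"dy":0,"dz":0,"ax":0,"ay":0,"az":0},{"dx":0,"dy":0,"dz":0,"ax":0,"ay":0,"az":0},{"dx":0,"dy":0,"dz":0,"ax":0,"ay":0,"az":0},{"dx":0,"dy":0,"dz":0,"ax":0,"ay":0,"az":0}]' 0
python3 -m handwheel '[{"dx":0,"dy":0,"dz":-0.02,"ax":0,"ay":0,"az":0},{"dx":0,"dy":0,"dz":-0.06,"ax":0,"ay":0,"az":0},{"dx":0,"dy":0,"dz":-0.12,"ax":0,"ay":0,"az":0},{"dx":0,"dy":0,"dz":-0.16,"ax":0,"ay":0,"az":0},{"dx":0,"dy":0,"dz":-0.16,"ax":0,"ay":0,"az":0}]' 0
python3 -c "
from h import *
f=save('wrist','w5')
for r in range(70,300,50):
    u=np.stack([np.arange(250,400),np.full(150,r)],1); P=withz(f,u); g=(P[:,2]>.12)&(P[:,2]<.16)
    if g.any():
        m=P[g].mean(0); print(r,P[g][[0,-1]].round(4),(-.18138*m[0]+.98341*m[1]).round(4))
go(.4845,-.2752,.255,84.05)"
```

```text
time: 11.42
tool_pos: [0.4917, 0.2706, 0.0941]
tool_rot: [0.0, 0.639, 0.769, 0.0]
contact_force: [-0.4, 0.3, -0.3]
gripper_width: 0.947
time: 12.05
tool_pos: [0.494, 0.2716, 0.2613]
tool_rot: [0.003, 0.639, 0.769, 0.005]
contact_force: [-0.4, 0.5, -0.3]
gripper_width: 0.998
120 [[0.4123 0.251  0.1409]
 [0.4106 0.2601 0.141 ]] 0.1766
170 [[0.4472 0.2571 0.1405]
 [0.4455 0.2667 0.1398]] 0.1766
220 [[0.4855 0.2646 0.1404]
 [0.4837 0.2731 0.1411]] 0.1765
270 [[0.5277 0.2722 0.1409]
 [0.5255 0.281  0.1421]] 0.1765
shift [-0.5356 -0.108   0.0018] turn [ 0.0059 -0.002   0.2876] dist 0.546 t 12.1
```

View pics/w5.png

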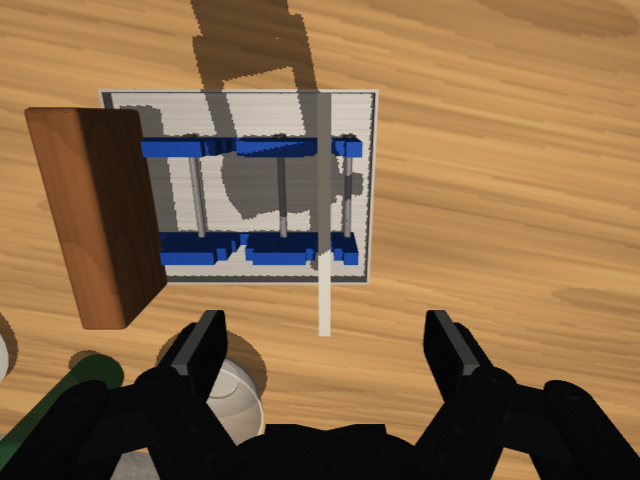

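The thin board is home: it stands at column 323 with its top at 140.5 mm, and 140 is expected. Next is the thick board.

```bash
python3 -m handwheel '[{"dx":-0.5356,"dy":-0.108,"dz":0,"ax":0,"ay":0,"az":0.288},{"dx":-0.5356,"dy":-0.108,"dz":0,"ax":0,"ay":0,"az":0.288},{"dx":-0.5356,"dy":-0.108,"dz":0,"ax":0,"ay":0,"az":0.288},{"dx":-0.5356,"dy":-0.108,"dz":0,"ax":0,"ay":0,"az":0.288},{"dx":-0.5356,"dy":-0.108,"dz":0,"ax":0,"ay":0,"az":0.288}]' 0 >/dev/null
python3 -c "
from h import *
go(.4845,-.2752,.255,84.05)"
```

```text
shift [-0.2305  0.0228 -0.0022] turn [-0.0018 -0.0003 -0.0001] dist 0.232 t 12.725
```

```bash
python3 -m handwheel '[{"dx":-0.2305,"dy":0.0228,"dz":0,"ax":0,"ay":0,"az":0},{"dx":-0.2305,"dy":0.0228,"dz":0,"ax":0,"ay":0,"az":0},{"dx":-0.2305,"dy":0.0228,"dz":0,"ax":0,"ay":0,"az":0},{"dx":-0.2305,"dy":0.0228,"dz":0,"ax":0,"ay":0,"az":0},{"dx":-0.2305,"dy":0.0228,"dz":0,"ax":0,"ay":0,"az":0}]' 0 >/dev/null
python3 -m handwheel '[{"dx":0,"dy":0,"dz":0,"ax":0,"ay":0,"az":0},{"dx":0,"dy":0,"dz":0,"ax":0,"ay":0,"az":0}]' 0 >/dev/null
python3 -c "
from h import *
f=save('wrist','w6')
V,U=np.mgrid[0:480,0:640]
uv=np.stack([U.ravel(),V.ravel()],1);P=withz(f,uv); m=(P[:,2]>.128)&(P[:,2]<.14)&(uv[:,1]<330)
print(cv2.minAreaRect((P[m][:,:2]*1000).astype(np.float32)))
go(.4845,-.2752,.255,84.05)"
```

```text
((467.98577880859375, -396.8023681640625), (265.10540771484375, 188.7517547607422), 84.8812255859375)
shift [-0.0031 -0.0009 -0.0011] turn [-0.0002 -0.0003  0.0014] dist 0.003 t 13.65
```

View pics/w6.png

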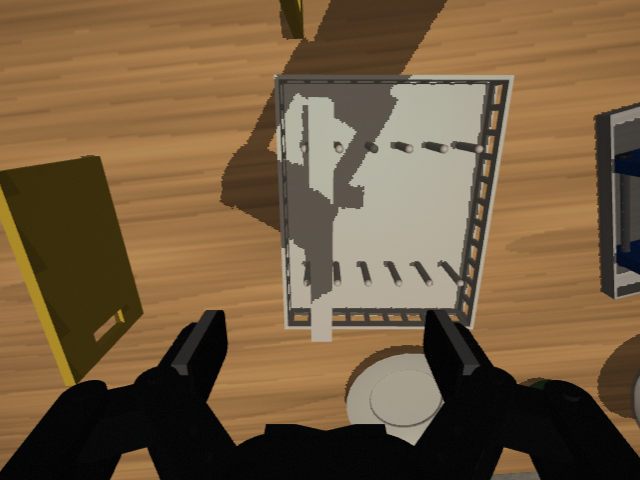

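The white thick board's top runs from about (318,97) to (321,340), nearly centred between the fingers. I'll trim 3 mm and descend.

```bash
python3 -m handwheel '[{"dx":-0.003,"dy":-0.001,"dz":0.05,"ax":0,"ay":0,"az":0},{"dx":-0.003,"dy":-0.001,"dz":0.1,"ax":0,"ay":0,"az":0},{"dx":-0.003,"dy":-0.001,"dz":0.15,"ax":0,"ay":0,"az":0},{"dx":-0.003,"dy":-0.001,"dz":0.166,"ax":0,"ay":0,"az":0},{"dx":-0.003,"dy":-0.001,"dz":0.166,"ax":0,"ay":0,"az":0}]' 0
python3 -m handwheel '[{"dx":0,"dy":0,"dz":0,"ax":0,"ay":0,"az":0},{"dx":0,"dy":0,"dz":0,"ax":0,"ay":0,"az":0},{"dx":0,"dy":0,"dz":0,"ax":0,"ay":0,"az":0},{"dx":0,"dy":0,"dz":0,"ax":0,"ay":0,"az":0},{"dx":0,"dy":0,"dz":0,"ax":0,"ay":0,"az":0}]' 255
python3 -m handwheel '[{"dx":0,"dy":0,"dz":0,"ax":0,"ay":0,"az":0},{"dx":0,"dy":0,"dz":0,"ax":0,"ay":0,"az":0}]' 255
```

```text
time: 14.28
tool_pos: [0.4842, -0.2756, 0.0879]
tool_rot: [-0.001, 0.743, 0.67, -0.0]
contact_force: [0.3, 0.8, 0.0]
gripper_width: 1.002
time: 14.9
tool_pos: [0.4848, -0.2764, 0.0891]
tool_rot: [0.0, 0.743, 0.669, 0.0]
contact_force: [0.2, 1.3, 5.8]
gripper_width: 0.202
time: 15.15
tool_pos: [0.4848, -0.2764, 0.0891]
tool_rot: [0.0, 0.743, 0.669, 0.0]
contact_force: [-0.6, 1.7, 5.4]
gripper_width: 0.203
```

```bash
python3 -m handwheel '[{"dx":0,"dy":0,"dz":-0.03,"ax":0,"ay":0,"az":0},{"dx":0,"dy":0,"dz":-0.08,"ax":0,"ay":0,"az":0},{"dx":0,"dy":0,"dz":-0.14,"ax":0,"ay":0,"az":0},{"dx":0,"dy":0,"dz":-0.2,"ax":0,"ay":0,"az":0},{"dx":0,"dy":0,"dz":-0.2,"ax":0,"ay":0,"az":0}]' 255
python3 -c "
from h import *
th=np.radians(10.45); x=.5323*np.cos(th)-.0821*np.sin(th); y=.5323*np.sin(th)+.0821*np.cos(th); print(x,y)
go(x,y,.29,100.5)"
```

```text
time: 15.78
tool_pos: [0.4861, -0.278, 0.294]
tool_rot: [0.005, 0.743, 0.669, 0.001]
contact_force: [0.4, -0.2, -3.8]
gripper_width: 0.205
0.5085799550240208 0.177285445955851
shift [ 0.4552 -0.0251  0.0011] turn [ 0.0078  0.0071 -0.2876] dist 0.456 t 15.775
```

```bash
python3 -m handwheel '[{"dx":0.4552,"dy":-0.0251,"dz":0,"ax":0,"ay":0,"az":-0.287},{"dx":0.4552,"dy":-0.0251,"dz":0,"ax":0,"ay":0,"az":-0.287},{"dx":0.4552,"dy":-0.0251,"dz":0,"ax":0,"ay":0,"az":-0.287},{"dx":0.4552,"dy":-0.0251,"dz":0,"ax":0,"ay":0,"az":-0.287},{"dx":0.4552,"dy":-0.0251,"dz":0,"ax":0,"ay":0,"az":-0.287}]' 255
python3 -c "
from h import *
go(.5086,.1773,.29,100.5)"
```

```text
time: 16.4
tool_pos: [0.4981, 0.0376, 0.2844]
tool_rot: [-0.002, 0.64, 0.769, -0.002]
contact_force: [1.2, 0.0, -5.1]
gripper_width: 0.207
shift [ 0.1354  0.0356 -0.0057] turn [-0.0049 -0.0008 -0.0009] dist 0.14 t 16.4
```

```bash
python3 -m handwheel '[{"dx":0.1355,"dy":0.0356,"dz":-0.005,"ax":0,"ay":0,"az":0},{"dx":0.1355,"dy":0.0356,"dz":-0.005,"ax":0,"ay":0,"az":0},{"dx":0.1355,"dy":0.0356,"dz":-0.005,"ax":0,"ay":0,"az":0},{"dx":0.1355,"dy":0.0356,"dz":-0.005,"ax":0,"ay":0,"az":0}]' 255
python3 -m handwheel '[{"dx":0,"dy":0,"dz":0,"ax":0,"ay":0,"az":0},{"dx":0,"dy":0,"dz":0,"ax":0,"ay":0,"az":0},{"dx":0,"dy":0,"dz":0,"ax":0,"ay":0,"az":0},{"dx":0,"dy":0,"dz":0,"ax":0,"ay":0,"az":0}]' 255
cat > chk.py <<'E'
from h import *
import sys
f=save('wrist',sys.argv[1])
s,R=st();p=s['tool_pos'];print(p.round(4),(-.18138*p[0]+.98341*p[1]).round(4),R[:,2].round(4),s['contact_force'].round(2))
for r in range(70,270,50):
    u=np.stack([np.arange(270,380),np.full(110,r)],1); P=withz(f,u); g=(P[:,2]>p[2]+.03)&(P[:,2]<p[2]+.06)
    if g.any():
        m=P[g].mean(0); print(r,P[g][[0,-1]].round(4),(-.18138*m[0]+.98341*m[1]).round(4))
go(.5086,.1773,.29,100.5)
E
python3 chk.py w7; python3 comb.py w7
```

```text
time: 16.9
tool_pos: [0.509, 0.1757, 0.2903]
tool_rot: [-0.001, 0.639, 0.769, -0.002]
contact_force: [-0.8, 0.1, -4.1]
gripper_width: 0.199
time: 17.4
tool_pos: [0.5101, 0.1749, 0.2933]
tool_rot: [0.0, 0.64, 0.768, 0.0]
contact_force: [-0.1, 0.1, -3.7]
gripper_width: 0.206
[0.5101 0.1751 0.2933] 0.0797 [ 3.e-04  0.e+00 -1.e+00] [-0.26 -0.64 -4.06]
70 [[0.4159 0.1484 0.3395]
 [0.4129 0.166  0.341 ]] 0.0795
120 [[0.4276 0.1507 0.34  ]
 [0.4245 0.168  0.3405]] 0.0795
170 [[0.4404 0.153  0.3402]
 [0.4371 0.1704 0.3406]] 0.0793
220 [[0.4544 0.1556 0.3401]
 [0.4516 0.1731 0.3388]] 0.0794
shift [ 0.0024 -0.0011  0.0033] turn [ 0.0003  0.     -0.0012] dist 0.004 t 17.45
0.065 [273. 150.] x 470.9 484.0 y [ 7.3  8.1 44.  44.9] z 70.8 514
0.065 [380. 150.] x 471.0 484.3 y [114.  114.5 156.1 156.9] z 70.9 589
0.065 [452. 150.] x 471.2 484.4 y [206.4 206.6 211.7 212.3] z 70.9 75
0.065 [277. 250.] x 579.9 593.8 y [ 7.1  7.9 43.7 44.6] z 70.5 426
0.065 [375. 250.] x 579.9 594.9 y [114.1 114.4 155.8 156.4] z 70.6 492
0.065 [440. 251.] x 580.6 595.2 y [206.5 206.6 211.7 211.8] z 70.8 58
0.054 [404. 149.] x 470.9 484.5 y [155.5 158.4 166.4 166.6] z 58.8 100
0.054 [278. 242.] x 579.8 581.2 y [ 6.1  6.7 42.4 42.8] z 58.4 77
0.054 [386. 244.] x 580.0 594.9 y [116.  117.5 166.1 166.5] z 58.7 175
0.03 [277. 235.] x 579.9 581.2 y [ 2.1  2.9 40.  40.6] z 34.2 70
0.03 [379. 235.] x 580.2 585.6 y [118.1 119.1 169.5 169.8] z 34.4 93
```

View pics/w7.png

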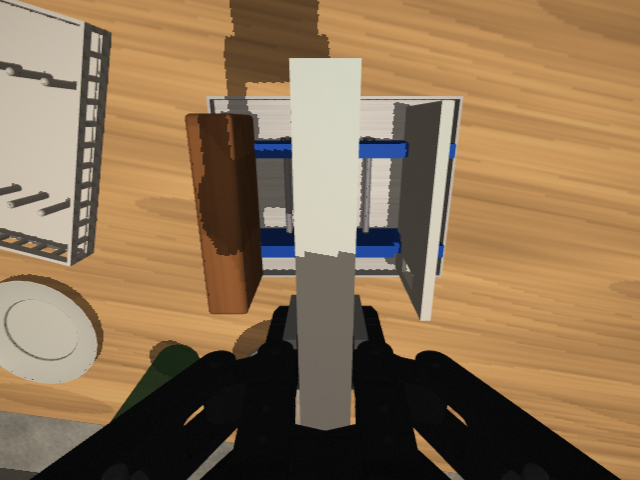

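```bash
python3 -m handwheel '[{"dx":0.0024,"dy":-0.001,"dz":0.03,"ax":0,"ay":0,"az":-0.001},{"dx":0.0024,"dy":-0.001,"dz":0.07,"ax":0,"ay":0,"az":-0.001},{"dx":0.0024,"dy":-0.001,"dz":0.11,"ax":0,"ay":0,"az":-0.001},{"dx":0.0024,"dy":-0.001,"dz":0.13,"ax":0,"ay":0,"az":-0.001},{"dx":0.0024,"dy":-0.001,"dz":0.13,"ax":0,"ay":0,"az":-0.001}]' 255
python3 -m handwheel '[{"dx":0,"dy":0,"dz":0,"ax":0,"ay":0,"az":0},{"dx":0,"dy":0,"dz":0,"ax":0,"ay":0,"az":0},{"dx":0,"dy":0,"dz":0,"ax":0,"ay":0,"az":0},{"dx":0,"dy":0,"dz":0,"ax":0,"ay":0,"az":0}]' 255
python3 chk.py w8; python3 comb.py w8 | head -8
```

```text
time: 18.08
tool_pos: [0.5076, 0.1774, 0.1617]
tool_rot: [-0.001, 0.639, 0.769, -0.001]
contact_force: [0.5, 0.2, -3.4]
gripper_width: 0.199
time: 18.58
tool_pos: [0.5088, 0.1777, 0.1637]
tool_rot: [0.0, 0.639, 0.769, 0.0]
contact_force: [0.4, -0.4, -3.6]
gripper_width: 0.201
[0.5087 0.1777 0.1635] 0.0825 [ 5.e-04  1.e-04 -1.e+00] [ 0.65 -0.12 -4.01]
70 [[0.4146 0.151  0.2098]
 [0.4115 0.1686 0.2109]] 0.0823
120 [[0.4263 0.1535 0.2119]
 [0.4232 0.1707 0.2103]] 0.0823
170 [[0.4393 0.1555 0.2091]
 [0.4359 0.1731 0.2108]] 0.0823
220 [[0.453  0.1583 0.211 ]
 [0.4499 0.1756 0.2104]] 0.0823
shift [-4.000e-04 -1.000e-04 -1.265e-01] turn [0.0006 0.     0.0006] dist 0.127 t 18.625
0.065 [252. 167.] x 470.5 484.6 y [ 7.3  8.4 59.  60. ] z 70.8 1723
0.065 [397. 167.] x 470.7 484.7 y [105.  106.  155.9 157.1] z 70.8 1707
0.065 [253. 309.] x 579.6 594.9 y [ 6.7  7.8 51.4 54.5] z 70.6 954
0.065 [396. 309.] x 579.9 595.4 y [110.1 113.1 156.2 156.7] z 70.6 936
0.054 [233. 155.] x 470.5 471.0 y [ 5.   5.7 30.5 31.4] z 55.7 50
0.054 [264. 155.] x 470.5 470.9 y [31.6 32.  46.7 47.4] z 55.3 36
0.054 [286. 156.] x 470.6 470.8 y [51.3 51.6 58.8 59.1] z 60.4 19
0.054 [427. 163.] x 470.7 485.0 y [106.  109.  166.7 167.1] z 59.1 266
```

```bash
python3 -m handwheel '[{"dx":-0.0004,"dy":0,"dz":0.005,"ax":0,"ay":0,"az":0},{"dx":-0.0004,"dy":0,"dz":0.010,"ax":0,"ay":0,"az":0},{"dx":-0.0004,"dy":0,"dz":0.015,"ax":0,"ay":0,"az":0},{"dx":-0.0004,"dy":0,"dz":0.017,"ax":0,"ay":0,"az":0},{"dx":-0.0004,"dy":0,"dz":0.018,"ax":0,"ay":0,"az":0}]' 255
python3 -m handwheel '[{"dx":0,"dy":0,"dz":0.001,"ax":0,"ay":0,"az":0},{"dx":0,"dy":0,"dz":0.0015,"ax":0,"ay":0,"az":0}]' 255
python3 -m handwheel '[{"dx":0,"dy":0,"dz":0.001,"ax":0,"ay":0,"az":0},{"dx":0,"dy":0,"dz":0.0015,"ax":0,"ay":0,"az":0}]' 255
python3 -c "
from h import *
s,R=st();p=s['tool_pos'];print((-.18138*p[0]+.98341*p[1]).round(4))"
```

```text
time: 19.25
tool_pos: [0.5085, 0.1773, 0.1449]
tool_rot: [-0.0, 0.639, 0.769, -0.0]
contact_force: [-0.4, 0.5, -3.9]
gripper_width: 0.199
time: 19.5
tool_pos: [0.5087, 0.1773, 0.1437]
tool_rot: [0.0, 0.639, 0.769, 0.0]
contact_force: [0.3, -0.4, -3.3]
gripper_width: 0.2
time: 19.75
tool_pos: [0.5086, 0.1773, 0.1421]
tool_rot: [-0.0, 0.639, 0.769, 0.0]
contact_force: [-0.5, 0.2, -4.6]
gripper_width: 0.203
0.0821
```

```bash
for i in 1; do python3 -m handwheel '[{"dx":0,"dy":0,"dz":0.001,"ax":0,"ay":0,"az":0},{"dx":0,"dy":0,"dz":0.0015,"ax":0,"ay":0,"az":0}]' 255
python3 -m handwheel '[{"dx":0,"dy":0,"dz":0.001,"ax":0,"ay":0,"az":0},{"dx":0,"dy":0,"dz":0.0015,"ax":0,"ay":0,"az":0}]' 255; done
```

```text
time: 20.0
tool_pos: [0.5086, 0.1773, 0.1405]
tool_rot: [-0.0, 0.639, 0.769, -0.0]
contact_force: [-0.3, -0.7, -3.8]
gripper_width: 0.202
time: 20.25
tool_pos: [0.5086, 0.1773, 0.139]
tool_rot: [-0.0, 0.639, 0.769, -0.0]
contact_force: [-0.6, -0.1, -4.3]
gripper_width: 0.204
```

```bash
python3 -m handwheel '[{"dx":0,"dy":0,"dz":0.001,"ax":0,"ay":0,"az":0},{"dx":0,"dy":0,"dz":0.002,"ax":0,"ay":0,"az":0},{"dx":0,"dy":0,"dz":0.003,"ax":0,"ay":0,"az":0}]' 255
python3 -m handwheel '[{"dx":0,"dy":0,"dz":0.002,"ax":0,"ay":0,"az":0},{"dx":0,"dy":0,"dz":0.004,"ax":0,"ay":0,"az":0},{"dx":0,"dy":0,"dz":0.005,"ax":0,"ay":0,"az":0}]' 255
```

```text
time: 20.62
tool_pos: [0.5086, 0.1773, 0.1361]
tool_rot: [0.0, 0.639, 0.769, 0.0]
contact_force: [-0.6, 0.4, -3.4]
gripper_width: 0.203
time: 21.0
tool_pos: [0.5085, 0.1772, 0.1309]
tool_rot: [-0.0, 0.639, 0.769, -0.0]
contact_force: [-0.4, -0.8, -3.8]
gripper_width: 0.202
```

```bash
python3 -m handwheel '[{"dx":0,"dy":0,"dz":0.003,"ax":0,"ay":0,"az":0},{"dx":0,"dy":0,"dz":0.006,"ax":0,"ay":0,"az":0},{"dx":0,"dy":0,"dz":0.008,"ax":0,"ay":0,"az":0},{"dx":0,"dy":0,"dz":0.009,"ax":0,"ay":0,"az":0}]' 255
python3 -m handwheel '[{"dx":0,"dy":0,"dz":0.001,"ax":0,"ay":0,"az":0},{"dx":0,"dy":0,"dz":0.0015,"ax":0,"ay":0,"az":0}]' 255
python3 -m handwheel '[{"dx":0,"dy":0,"dz":0.0005,"ax":0,"ay":0,"az":0},{"dx":0,"dy":0,"dz":0.001,"ax":0,"ay":0,"az":0}]' 255
```

```text
time: 21.5
tool_pos: [0.5085, 0.1773, 0.1219]
tool_rot: [-0.0, 0.639, 0.769, -0.0]
contact_force: [-0.2, -0.0, -4.0]
gripper_width: 0.205
time: 21.75
tool_pos: [0.5087, 0.1773, 0.1207]
tool_rot: [0.0, 0.639, 0.769, 0.0]
contact_force: [-0.4, 0.0, -4.1]
gripper_width: 0.201
time: 22.0
tool_pos: [0.5087, 0.1773, 0.1196]
tool_rot: [0.0, 0.639, 0.769, 0.0]
contact_force: [0.3, -0.3, -4.7]
gripper_width: 0.204
```

```bash
python3 -m handwheel '[{"dx":0,"dy":0,"dz":0.0005,"ax":0,"ay":0,"az":0},{"dx":0,"dy":0,"dz":0.001,"ax":0,"ay":0,"az":0}]' 255
python3 -m handwheel '[{"dx":0,"dy":0,"dz":0.0005,"ax":0,"ay":0,"az":0},{"dx":0,"dy":0,"dz":0.0008,"ax":0,"ay":0,"az":0}]' 255
```

```text
time: 22.25
tool_pos: [0.5087, 0.1773, 0.1186]
tool_rot: [0.0, 0.639, 0.769, 0.0]
contact_force: [0.1, 0.6, -4.5]
gripper_width: 0.202
time: 22.5
tool_pos: [0.5087, 0.1773, 0.1181]
tool_rot: [0.0, 0.639, 0.769, 0.0]
contact_force: [-0.8, -0.6, -1.6]
gripper_width: 0.199
```

```bash
python3 -m handwheel '[{"dx":0,"dy":0,"dz":0.0005,"ax":0,"ay":0,"az":0},{"dx":0,"dy":0,"dz":0.0007,"ax":0,"ay":0,"az":0}]' 255
```

```text
time: 22.75
tool_pos: [0.5088, 0.1773, 0.1181]
tool_rot: [0.0, 0.639, 0.769, 0.0]
contact_force: [-4.4, -0.8, 3.7]
gripper_width: 0.203
```

Home contact came at TCP z = 0.118, as predicted. I'll release and retreat.

```bash
python3 -m handwheel '[{"dx":0,"dy":0,"dz":0,"ax":0,"ay":0,"az":0},{"dx":0,"dy":0,"dz":0,"ax":0,"ay":0,"az":0},{"dx":0,"dy":0,"dz":0,"ax":0,"ay":0,"az":0},{"dx":0,"dy":0,"dz":0,"ax":0,"ay":0,"az":0}]' 0
python3 -m handwheel '[{"dx":0,"dy":0,"dz":-0.02,"ax":0,"ay":0,"az":0},{"dx":0,"dy":0,"dz":-0.06,"ax":0,"ay":0,"az":0},{"dx":0,"dy":0,"dz":-0.12,"ax":0,"ay":0,"az":0},{"dx":0,"dy":0,"dz":-0.16,"ax":0,"ay":0,"az":0},{"dx":0,"dy":0,"dz":-0.16,"ax":0,"ay":0,"az":0}]' 0
python3 -m handwheel '[{"dx":0,"dy":0,"dz":0,"ax":0,"ay":0,"az":0},{"dx":0,"dy":0,"dz":0,"ax":0,"ay":0,"az":0},{"dx":0,"dy":0,"dz":0,"ax":0,"ay":0,"az":0}]' 0
python3 -c "
from h import *
f=save('wrist','w9');save('scene','s9');save('top','t9')
V,U=np.mgrid[0:300,180:560]
uv=np.stack([U.ravel(),V.ravel()],1);P=withz(f,uv); y=-.18138*P[:,0]+.98341*P[:,1]
for n,lo,hi in(('thick',.155,.17),('thin',.133,.145)):
    m=(P[:,2]>lo)&(P[:,2]<hi)&(y>.06)
    print(n,m.sum(),'z',np.percentile(P[m,2],[5,50,95]).round(4),'y',np.percentile(y[m],[1,50,99]).round(4))
"; python3 comb.py w9 | head -8
```

```text
time: 23.25
tool_pos: [0.5087, 0.1773, 0.1171]
tool_rot: [0.0, 0.639, 0.769, 0.0]
contact_force: [0.3, -0.1, 0.6]
gripper_width: 0.998
time: 23.88
tool_pos: [0.5109, 0.1778, 0.2842]
tool_rot: [0.003, 0.639, 0.769, 0.004]
contact_force: [-0.1, 0.9, -0.2]
gripper_width: 0.999
time: 24.25
tool_pos: [0.508, 0.1772, 0.2756]
tool_rot: [-0.001, 0.639, 0.769, -0.001]
contact_force: [0.7, -0.6, -0.2]
gripper_width: 1.002
thick 4867 z [0.1637 0.1648 0.1659] y [0.0732 0.082  0.0909]
thin 3003 z [0.135  0.1406 0.1419] y [0.1711 0.1753 0.1815]
0.065 [276. 154.] x 470.5 484.0 y [ 6.8  8.5 60.7 61.7] z 70.8 834
0.065 [374. 154.] x 470.6 485.0 y [101.9 102.6 155.9 156.7] z 70.8 855
0.065 [456. 155.] x 471.5 484.9 y [207.3 207.4 211.7 212. ] z 70.7 67
0.065 [281. 258.] x 579.7 595.2 y [ 6.9  8.1 60.6 61.7] z 70.7 702
0.065 [369. 258.] x 580.1 595.2 y [101.5 102.6 155.4 156.7] z 70.6 717
0.065 [443. 259.] x 580.7 595.0 y [207.1 207.4 211.5 211.5] z 70.5 51
0.054 [270. 146.] x 470.5 470.7 y [ 5.2  6.3 45.9 46.7] z 56.0 42
0.054 [307. 152.] x 470.5 484.3 y [48.7 51.3 69.  69.1] z 58.6 132
```

View pics/w9.png

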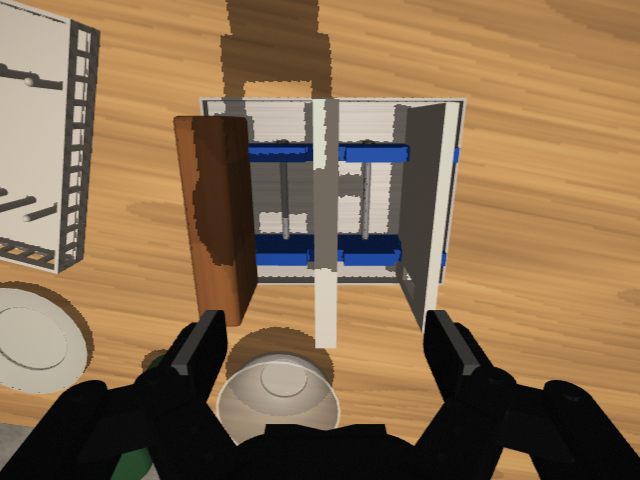

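View pics/s9.png

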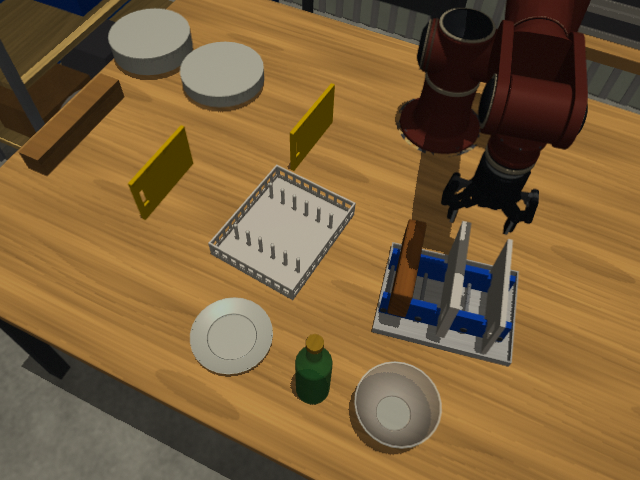

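Both boards stand upright in the rack: the thick one at (325,220) with its top at 164.8 mm, the thin one at (440,210) with its top at 140.6 mm. The crate is empty, the bystanders have not moved, and the gripper is clear of everything.

```bash
python3 -c "
from plant import manip
print(manip.job_done(), manip.state()['time'])"
```

```text
the job is handed in; nothing more can be done
the job is handed in; nothing more can be done
```

Both boards are out of the crate and standing in the rack. The thin board is in the end slot (slot_a) and the thick board in the middle slot (slot_b). I finished at about 24 s of the 72 s allowed, and `job_done` gave no verdict.

- **Contact:** I lowered each board in small steps. Each met only its own stop, at about 8 N, at the height predicted for home. No other contact showed in the force readings during the lowering.
- **Heights:** The board tops now measure 140.6 mm (thin) and 164.8 mm (thick), against 140 and 164 expected. The camera reads the comb tops about 0.7 mm high as well, so this matches.
- **Stand:** The combs measure within about 0.6 mm of where they were before the boards went in, which is within the camera's error.
- **Surroundings:** In the last scene picture the block, bowl, bottle, plate and yellow boards looked unmoved. The gripper was open and clear of everything.

No check failed. The only disagreement was arm sway of 1–2 mm right after fast moves, which I let settle and trimmed out before lowering.

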